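Set the unfired bottle vase on the decorating turntable

ROBOT

A 7-joint arm with a two-finger parallel gripper is mounted at the origin on the work surface. World frame = base frame: x ahead of the robot, y to its left, z up, the work surface at z = 0. Lengths are in m, angles in rad, forces in N, time in s.
With the tool pointing down it reaches from about 0.4 to 0.85 m from the base axis. Payload 10.4 kg.
Tool frame: the origin (TCP) lies at the very end of the fingers, on their centre line; the grasp point (between the pads) lies 19 mm behind it; z points along the fingers, y is the line along which they close (so a half turn about z gives the same grasp; the last joint's range is limited). The gripper opens to 87 mm and grips with 3 to 60 N. Pads are 19 mm wide; open, the fingers measure 117 mm over their backs; the gripper's body (75 mm by 190 mm) begins 51 mm behind the grasp point.
Start: joints at [-1.252, 0.332, -0.065, 1.46, 0.022, 1.35, -0.088], TCP at [0.209, 0.589, 0.185] pointing down, gripper open.
Joint ranges: [-2.6, 2.6], [-0.5, 2.12], [-1.47, 1.34], [0.16, 2.42], [-1.27, 4.41], [0.06, 2.06], [-2.6, 2.6]. Speed limits (rad/s): [2.22, 2.22, 2.79, 2.79, 3.14, 3.14, 3.14].

INTERFACE

Orientations are given as a unit quaternion [w, x, y, z].
In Python, from workcell import observe, camera, hand_in gives the robot as it stands.
- The arm moves only by the tool send_rows, never from a script. Its argument "commands" is a list of rows, each an object of numbers: "x", "y", "z": the shift along the tool's x, y, z normalised to -1 to 1, where 1 is 0.5 m; "rx", "ry", "rz": the turn, a rotation vector about the tool's x, y, z normalised to -1 to 1, where 1 is 60 degrees; "fingers": the opening, from -1 (shut) to 1 (fully open). In form: [{"x": .., "y": .., "z": .., "rx": .., "ry": .., "rz": .., "fingers": ..}, ...]. A call has 1 to 8 rows; each row is the pose to reach, as a shift and turn from the pose commanded when the call began, along the tool's axes at that moment; what a row does not reach only later rows make up. A row lasts 1/8 s, in which the tool goes at most 62.5 mm and 10.7 degrees, less where a joint would pass 70% of its speed; a pose out of reach is approached as far as the arm can. A call with a number of a shift or a turn outside -1 to 1 is refused whole. A call with a gripper value outside its range is refused whole. The fingers move at their own pace and stop on an object; the grip force is fixed at half the most. Time passes only in rows, so rows that repeat a pose let the fingers close. It gives the time, the measured TCP pose, the force, the opening and the grip force at its end, in the units of the state.
- observe(): the state, without advancing time (a new reading comes with each control period).
- camera(name): name is "scene" or "top"; returns a dict with "pixels" (400x640x3 uint8, red, green, blue), "depth" (400x640 float32, m along the optical axis (not along the pixel's ray), 0 where there is no reading), "fx", "fy", "cx", "cy" (pixels), "view" (4x4, takes a point from world to camera coordinates). Camera axes: x right, y down, z forward; pixel columns grow to the right and rows downward; lengths in m; the calibration is good to about 2 mm. A picture is of the moment at which its call begins.
- hand_in(): hands the job in; it is judged then, once.
The state is a dict: "t": time; "qpos": joint angles; "joint_vel": joint speeds; "effort": joint torques, N m; "tcp_pos": TCP position; "tcp_rot": TCP orientation; "wrist_force": force on the tool from outside, world axes, zero at the start; "ft_torque": the same for the moment, N m; "opening": finger opening in m; "grasp_force": force on a finger pad.
Only numpy, scipy, OpenCV 4.12 (cv2) and the standard library are available. Lean on these libraries where they do the work, as an engineer would, in place of code of your own. Each camera call takes 0.05 s, during which the arm holds its last target. There are 200 camera calls.

TASK

Pick the narrow-necked bottle vase off the ware board by its neck and stand it upright in the middle of the round decorating turntable, then let go. It is unfired clay and cracks easily: pinch it lightly, with 10 N or so, and lower it until it rests softly on the turntable rather than dropping or pressing it. Leave the tumbler and the bowl standing where they are.

Things in the scene. Friction and masses are not known exactly. Their poses are not given: they have to be found in the camera images.
- vase: Bottle vase, dry grey-beige unfired clay, 0.2-0.3 kg, upright on the ware board. 150 mm tall; belly 74 mm across at 55 mm up, foot 54 mm; straight round neck 28 mm across from 95 mm up to the rim at 150 mm: grip it there, from any side. 8-12 N per finger holds it; over 25 N per finger, over 30 N onto the turntable, or a fall of over 10 mm breaks it. Origin: centre of underside, z up.
- wheel_top (a point): Centre of the flat top of the decorating turntable, a low metal stand with a round head 200 mm across with engraved rings; its top is 70 mm above the table and it is fixed and does not turn. The point lies on the top surface; z is up.
- tumbler: Nearly straight-sided open tumbler of the same clay, 68 mm across and 90 mm tall, loose on the ware board beside the vase; not to be disturbed. Origin: centre of its underside.
- bowl: Small open bowl of the same clay, 104 mm across, 50 mm tall, loose on the ware board; not to be disturbed. The three pots stand in a row in any order, about 160 mm apart between centres, on a wooden board 18 mm thick on the table. Origin: centre of its underside.
Not all that is in view belongs to the job. What is shaped like the vase but green is not meant. Leave any turquoise look-alike of the part that bears wheel_top alone.

How it is judged:
By the outcome, as a careful person would: the job done as asked, in the order asked, and still so for the second after the job is handed in, with the robot touching nothing.
It also fails if it takes over 48 s, if anything falls off the work surface, if the arm or the gripper's body presses on something with over 40 N, if the wrist force passes 120 N, or if a joint passes its speed limit or range.

## Working session

There is one attempt and no reset: what is moved stays moved. The work goes in short steps, Python scripts to look and compute and a tool call to move; the robot and the scene stay as the last step left them, time stands still between calls to the robot, and variables do not carry over. Pictures are saved under pics/ and viewed, at most 10 in all, crops included, and the job is handed in when it is done.

Besides the shell and the picture viewer there is one more tool, called after "Call:" as name(argument=value, ...), one argument or row to a line, values as JSON. send_rows: Moves the arm, as the interface text tells. Its arguments: {"type":"object","properties":{"commands":{"type":"array"}},"required":["commands"]}

```bash
mkdir -p pics; ls; python3 - <<'E'
from workcell import observe,camera
import numpy as np,cv2
for n in("scene","top"):
    c=camera(n); cv2.imwrite(f"pics/{n}0.png",c["pixels"][...,::-1]); np.savez(f"{n}0.npz",**c)
    print(n,c["fx"],c["cx"],c["cy"],np.round(c["view"],3).tolist())
s=observe();print({k:np.round(v,3).tolist() for k,v in s.items()})
E
```

```text
pics
scene 437.60821084387464 317.6271705087348 199.84727553155201 [[-0.566, 0.824, -0.005, 0.189], [0.709, 0.483, -0.513, -0.322], [-0.421, -0.294, -0.858, 1.468], [0.0, 0.0, 0.0, 1.0]]
top 378.14280209665316 316.0463993580837 201.63997265445295 [[0.021, -1.0, 0.012, 0.066], [-0.994, -0.022, -0.105, 0.494], [0.106, -0.009, -0.994, 0.952], [0.0, 0.0, 0.0, 1.0]]
{'t': 0.1, 'qpos': [-1.252, 0.333, -0.065, 1.461, 0.022, 1.35, -0.089], 'joint_vel': [0.001, -0.003, 0.001, -0.001, -0.0, 0.001, 0.0], 'effort': [0.001, -62.455, 0.024, -39.072, -0.061, 0.036, 0.0], 'tcp_pos': [0.209, 0.588, 0.184], 'tcp_rot': [-0.0, 0.17, 0.985, -0.001], 'wrist_force': [0.41, -0.141, 0.291], 'ft_torque': [0.037, 0.056, 0.046], 'grasp_force': 0.0, 'opening': 0.087}
```

View pics/scene0.png

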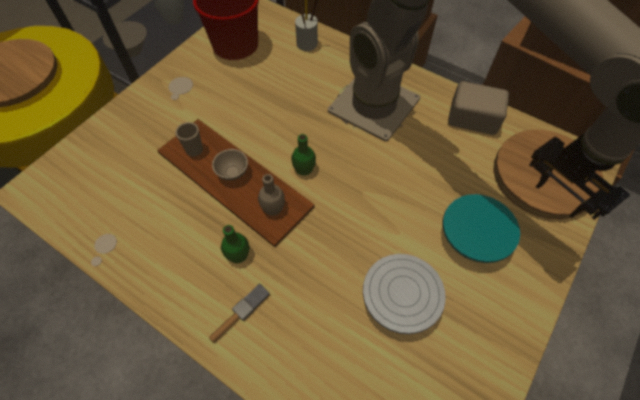

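View pics/top0.png

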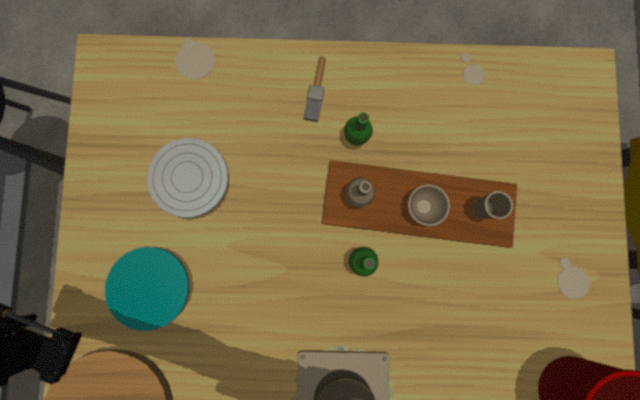

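The scene picture shows the clay vase at about (270,195) with its rim at (268,181), the bowl at (230,166), the tumbler at (189,139) and the grey turntable at (404,294). The top picture shows the vase rim at (365,187), the turntable at (188,178), green vases at (358,130) and (364,261), and the turquoise look-alike at (148,288).

```bash
cat > h.py <<'E'
import numpy as np,cv2
def pts(c):
    v,u=np.mgrid[0:400,0:640]; d=c["depth"]
    p=np.stack([(u-c["cx"])/c["fx"]*d,(v-c["cy"])/c["fy"]*d,d],-1)
    R,t=c["view"][:3,:3],c["view"][:3,3]
    w=(p-t)@R; w[d==0]=np.nan; return w
def ray(c,u,v,z):
    R,t=c["view"][:3,:3],c["view"][:3,3]
    o=-R.T@t; d=R.T@np.array([(u-c["cx"])/c["fx"],(v-c["cy"])/c["fy"],1]); return o+d*(z-o[2])/d[2]
def circ(P):
    A=np.c_[2*P[:,:2],np.ones(len(P))]; s=np.linalg.lstsq(A,(P[:,:2]**2).sum(1),rcond=None)[0]
    return s[:2],np.sqrt(s[2]+s[:2]@s[:2])
E
python3 - <<'E'
from h import *
for n,vr,tr in(("scene",(268,183,14),(404,292,60)),("top",(365,187,14),(188,178,55))):
    c=dict(np.load(n+"0.npz")); w=pts(c)
    def reg(r): return w[r[1]-r[2]:r[1]+r[2],r[0]-r[2]:r[0]+r[2]].reshape(-1,3)
    P=reg(vr);P=P[P[:,2]>.12]
    print(n,"neck",len(P),"z",np.nanpercentile(P[:,2],[5,50,98]).round(3),"min",P.min(0).round(3),"max",P.max(0).round(3))
    Q=P[P[:,2]>.16];print(" rim mean",Q.mean(0).round(4),len(Q), "ray",ray(c,vr[0],vr[1],.168).round(3))
    P=reg(tr);P=P[abs(P[:,2]-.07)<.008]
    H=cv2.convexHull(P[:,:2].astype(np.float32))[:,0]
    print(" disc",len(P),"z",np.median(P[:,2]).round(4),"circ",circ(H),"mean",P.mean(0).round(4))
    # whole board things
    m=(w[...,2]>.03)&(w[...,2]<.3)&(w[...,0]>.25)&(w[...,1]<.25)
    k,l,st,ce=cv2.connectedComponentsWithStats(m.astype(np.uint8))
    for i in range(1,k):
        if st[i,4]>60:
            q=w[l==i];print("  blob",ce[i].round(),q.min(0).round(3),q.max(0).round(3))
E
```

```text
scene neck 181 z [0.123 0.159 0.17 ] min [ 0.502 -0.044  0.121] max [ 0.53  -0.015  0.171]
 rim mean [ 0.5164 -0.0292  0.1662] 89 ray [ 0.527 -0.018  0.168]
 disc 5400 z 0.0692 circ (array([0.48842652, 0.41229278]), np.float64(0.1373591972477998)) mean [0.5372 0.4023 0.0692]
  blob [189. 137.] [ 0.455 -0.391  0.03 ] [ 0.522 -0.322  0.111]
  blob [303. 155.] [ 0.317 -0.076  0.03 ] [ 0.384 -0.006  0.153]
  blob [229. 162.] [ 0.436 -0.256  0.03 ] [ 0.539 -0.151  0.073]
  blob [270. 196.] [ 0.486 -0.06   0.031] [0.553 0.006 0.171]
  blob [234. 244.] [ 0.646 -0.057  0.03 ] [0.716 0.01  0.152]
top neck 163 z [0.129 0.167 0.171] min [ 0.501 -0.044  0.12 ] max [ 0.527 -0.018  0.172]
 rim mean [ 0.5138 -0.0312  0.1679] 124 ray [ 0.513 -0.03   0.168]
 disc 5045 z 0.0705 circ (array([0.54326614, 0.39608633]), np.float64(0.09934702040419402)) mean [0.542  0.3953 0.0705]
  blob [359. 129.] [ 0.642 -0.063  0.034] [0.707 0.007 0.155]
  blob [360. 192.] [ 0.479 -0.068  0.056] [0.549 0.004 0.172]
  blob [430. 204.] [ 0.436 -0.254  0.03 ] [ 0.537 -0.154  0.072]
  blob [494. 205.] [ 0.454 -0.393  0.03 ] [ 0.519 -0.324  0.112]
  blob [364. 261.] [ 0.308 -0.08   0.035] [ 0.382 -0.008  0.155]
```

```bash
cat >> h.py <<'E'
from scipy.spatial.transform import Rotation as Ro
def go(*targets):
    from workcell import observe
    s=observe(); q=s["tcp_rot"]; R=Ro.from_quat([q[1],q[2],q[3],q[0]]).as_matrix()
    print("t",s["t"],"tcp",np.round(s["tcp_pos"],4),"open",s["opening"],"grip",s["grasp_force"],"F",np.round(s["wrist_force"],2),"z axis",R[:,2].round(3))
    for t in targets: print(t,"->",(R.T@(np.array(t)-s["tcp_pos"])/.5).round(4))
E
python3 -c "
from h import *
go((.24,.54,.3),(.40,.20,.30),(.515,-.03,.3),(.515,-.03,.22))"
```

```text
t 0.1 tcp [0.2093 0.5885 0.1839] open 0.08705457015366361 grip 0.0 F [ 0.41 -0.14  0.29] z axis [-0.    -0.001 -1.   ]
(0.24, 0.54, 0.3) -> [-0.0903 -0.0711 -0.232 ]
(0.4, 0.2, 0.3) -> [-0.6197 -0.6046 -0.2313]
(0.515, -0.03, 0.3) -> [-0.9905 -0.9609 -0.2309]
(0.515, -0.03, 0.22) -> [-0.9905 -0.9607 -0.0709]
```

Call:
send_rows(
  commands=[
    {"x": 0,"y": 0,"z": -0.12,"rx": 0,"ry": 0,"rz": 0,"fingers": 1},
    {"x": -0.09,"y": -0.07,"z": -0.23,"rx": 0,"ry": 0,"rz": 0,"fingers": 1},
    {"x": -0.62,"y": -0.6,"z": -0.23,"rx": 0,"ry": 0,"rz": 0,"fingers": 1},
    {"x": -0.62,"y": -0.6,"z": -0.23,"rx": 0,"ry": 0,"rz": 0,"fingers": 1},
    {"x": -0.62,"y": -0.6,"z": -0.23,"rx": 0,"ry": 0,"rz": 0,"fingers": 1},
    {"x": -0.62,"y": -0.6,"z": -0.23,"rx": 0,"ry": 0,"rz": 0,"fingers": 1},
    {"x": -0.62,"y": -0.6,"z": -0.23,"rx": 0,"ry": 0,"rz": 0,"fingers": 1},
    {"x": -0.62,"y": -0.6,"z": -0.23,"rx": 0,"ry": 0,"rz": 0,"fingers": 1},
  ],
)

```text
t: 1.1
tcp_pos: [0.3963, 0.2109, 0.2992]
tcp_rot: [-0.0, 0.17, 0.985, 0.0]
wrist_force: [1.7, 0.8, 0.1]
opening: 0.0866
grasp_force: 0.0
```

```bash
python3 -c "
from h import *
go((.40,.20,.30),(.515,-.03,.3),(.515,-.03,.22))"
```

```text
t 1.1 tcp [0.3963 0.2109 0.2992] open 0.08660841386025038 grip 0.0 F [1.66 0.78 0.07] z axis [-0.  0. -1.]
(0.4, 0.2, 0.3) -> [-0.0144 -0.0181 -0.0016]
(0.515, -0.03, 0.3) -> [-0.3852 -0.3744 -0.0018]
(0.515, -0.03, 0.22) -> [-0.3853 -0.3744  0.1582]
```

Call:
send_rows(
  commands=[
    {"x": -0.37,"y": -0.356,"z": 0,"rx": 0,"ry": 0,"rz": 0,"fingers": 1},
    {"x": -0.37,"y": -0.356,"z": 0,"rx": 0,"ry": 0,"rz": 0,"fingers": 1},
    {"x": -0.37,"y": -0.356,"z": 0,"rx": 0,"ry": 0,"rz": 0,"fingers": 1},
    {"x": -0.37,"y": -0.356,"z": 0,"rx": 0,"ry": 0,"rz": 0,"fingers": 1},
    {"x": -0.37,"y": -0.356,"z": 0,"rx": 0,"ry": 0,"rz": 0,"fingers": 1},
    {"x": -0.37,"y": -0.356,"z": 0,"rx": 0,"ry": 0,"rz": 0,"fingers": 1},
    {"x": -0.37,"y": -0.356,"z": 0.16,"rx": 0,"ry": 0,"rz": 0,"fingers": 1},
    {"x": -0.37,"y": -0.356,"z": 0.16,"rx": 0,"ry": 0,"rz": 0,"fingers": 1},
  ],
)

```text
t: 2.1
tcp_pos: [0.5083, -0.0149, 0.2164]
tcp_rot: [-0.002, 0.169, 0.986, -0.0]
wrist_force: [0.1, -0.5, 0.5]
opening: 0.0869
grasp_force: 0.0
```

```bash
python3 - <<'E'
from h import *
from workcell import camera
go((.515,-.03,.22),(.515,-.03,.123))
c=camera("scene");t=camera("top");cv2.imwrite("pics/m1.png",np.vstack([c["pixels"][100:300,120:440],t["pixels"][90:290,220:540]])[...,::-1])
w=pts(c)[165:215,245:300].reshape(-1,3);P=w[(w[:,2]>.12)&(w[:,2]<.175)];print(len(P),P.min(0),P.max(0))
E
```

```text
t 2.1 tcp [ 0.5083 -0.0149  0.2164] open 0.08688416272948953 grip 0.0 F [ 0.12 -0.55  0.53] z axis [-0.005 -0.    -1.   ]
(0.515, -0.03, 0.22) -> [-0.0227 -0.0239 -0.0073]
(0.515, -0.03, 0.123) -> [-0.0236 -0.0236  0.1867]
179 [ 0.50199922 -0.04356662  0.12020809] [ 0.53056212 -0.01591404  0.17069854]
```

View pics/m1.png

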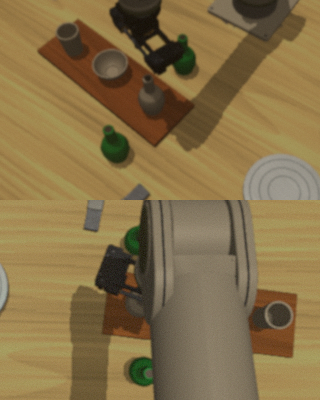

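The vase stands unblocked in the scene half (crop ~(150,98)), with the gripper above and slightly off; I correct sideways before going down.

Call:
send_rows(
  commands=[
    {"x": -0.023,"y": -0.024,"z": 0,"rx": 0,"ry": 0,"rz": 0,"fingers": 1},
    {"x": -0.023,"y": -0.024,"z": 0,"rx": 0,"ry": 0,"rz": 0,"fingers": 1},
    {"x": -0.023,"y": -0.024,"z": 0,"rx": 0,"ry": 0,"rz": 0,"fingers": 1},
  ],
)

```text
t: 2.58
tcp_pos: [0.5177, -0.0311, 0.2203]
tcp_rot: [0.001, 0.17, 0.985, 0.0]
wrist_force: [0.1, -0.3, -0.1]
opening: 0.0872
grasp_force: 0.0
```

```bash
python3 - <<'E'
from h import *
go((.515,-.03,.22),(.515,-.03,.125))
E
```

```text
t 2.575 tcp [ 0.5177 -0.0311  0.2203] open 0.08722880577313291 grip 0.0 F [ 0.07 -0.31 -0.1 ] z axis [ 0.001  0.001 -1.   ]
(0.515, -0.03, 0.22) -> [0.0058 0.0003 0.0007]
(0.515, -0.03, 0.125) -> [6.000e-03 1.000e-04 1.907e-01]
```

Call:
send_rows(
  commands=[
    {"x": 0.004,"y": 0,"z": 0.06,"rx": 0,"ry": 0,"rz": 0,"fingers": 1},
    {"x": 0.004,"y": 0,"z": 0.13,"rx": 0,"ry": 0,"rz": 0,"fingers": 1},
    {"x": 0.004,"y": 0,"z": 0.19,"rx": 0,"ry": 0,"rz": 0,"fingers": 1},
    {"x": 0.004,"y": 0,"z": 0.19,"rx": 0,"ry": 0,"rz": 0,"fingers": 1},
    {"x": 0.004,"y": 0,"z": 0.19,"rx": 0,"ry": 0,"rz": 0,"fingers": -0.2},
    {"x": 0.004,"y": 0,"z": 0.19,"rx": 0,"ry": 0,"rz": 0,"fingers": -0.2},
    {"x": 0.004,"y": 0,"z": 0.19,"rx": 0,"ry": 0,"rz": 0,"fingers": -0.2},
    {"x": 0.004,"y": 0,"z": 0.19,"rx": 0,"ry": 0,"rz": 0,"fingers": -0.2},
  ],
)

```text
t: 3.58
tcp_pos: [0.5156, -0.0311, 0.1246]
tcp_rot: [0.0, 0.17, 0.985, 0.0]
wrist_force: [-0.3, -0.8, 0.8]
opening: 0.055
grasp_force: 0.0
```

Call:
send_rows(
  commands=[
    {"x": 0,"y": 0,"z": 0,"rx": 0,"ry": 0,"rz": 0,"fingers": -0.28},
    {"x": 0,"y": 0,"z": 0,"rx": 0,"ry": 0,"rz": 0,"fingers": -0.28},
    {"x": 0,"y": 0,"z": 0,"rx": 0,"ry": 0,"rz": 0,"fingers": -0.28},
  ],
)

```text
t: 3.95
tcp_pos: [0.5154, -0.0312, 0.1242]
tcp_rot: [-0.0, 0.17, 0.985, 0.0]
wrist_force: [0.5, -0.2, 0.4]
opening: 0.0326
grasp_force: 0.0
```

Fingers are slow; wait for them to settle at about 31 mm, then close in small steps.

Call:
send_rows(
  commands=[
    {"x": 0,"y": 0,"z": 0,"rx": 0,"ry": 0,"rz": 0,"fingers": -0.32},
    {"x": 0,"y": 0,"z": 0,"rx": 0,"ry": 0,"rz": 0,"fingers": -0.32},
    {"x": 0,"y": 0,"z": 0,"rx": 0,"ry": 0,"rz": 0,"fingers": -0.32},
  ],
)

```text
t: 4.32
tcp_pos: [0.5154, -0.0311, 0.1243]
tcp_rot: [-0.0, 0.17, 0.985, 0.0]
wrist_force: [0.4, -0.1, 0.2]
opening: 0.03
grasp_force: 0.1
```

Call:
send_rows(
  commands=[
    {"x": 0,"y": 0,"z": 0,"rx": 0,"ry": 0,"rz": 0,"fingers": -0.345},
    {"x": 0,"y": 0,"z": 0,"rx": 0,"ry": 0,"rz": 0,"fingers": -0.345},
  ],
)

```text
t: 4.58
tcp_pos: [0.5154, -0.0311, 0.1243]
tcp_rot: [0.0, 0.17, 0.985, 0.0]
wrist_force: [0.9, 0.4, 0.5]
opening: 0.0285
grasp_force: 0.2
```

Call:
send_rows(
  commands=[
    {"x": 0,"y": 0,"z": 0,"rx": 0,"ry": 0,"rz": 0,"fingers": -0.36},
    {"x": 0,"y": 0,"z": 0,"rx": 0,"ry": 0,"rz": 0,"fingers": -0.36},
  ],
)

```text
t: 4.82
tcp_pos: [0.5154, -0.0311, 0.1243]
tcp_rot: [0.0, 0.17, 0.985, 0.0]
wrist_force: [-0.4, -0.4, -0.2]
opening: 0.028
grasp_force: 0.4
```

Call:
send_rows(
  commands=[
    {"x": 0,"y": 0,"z": 0,"rx": 0,"ry": 0,"rz": 0,"fingers": -0.37},
    {"x": 0,"y": 0,"z": 0,"rx": 0,"ry": 0,"rz": 0,"fingers": -0.37},
  ],
)

```text
t: 5.08
tcp_pos: [0.5155, -0.0312, 0.1243]
tcp_rot: [0.0, 0.17, 0.985, 0.0]
wrist_force: [0.4, 0.8, 0.2]
opening: 0.0276
grasp_force: 2.4
```

Call:
send_rows(
  commands=[
    {"x": 0,"y": 0,"z": 0,"rx": 0,"ry": 0,"rz": 0,"fingers": -0.39},
    {"x": 0,"y": 0,"z": 0,"rx": 0,"ry": 0,"rz": 0,"fingers": -0.39},
    {"x": 0,"y": 0,"z": 0,"rx": 0,"ry": 0,"rz": 0,"fingers": -0.39},
  ],
)

```text
t: 5.45
tcp_pos: [0.5155, -0.0311, 0.1243]
tcp_rot: [0.0, 0.17, 0.985, 0.0]
wrist_force: [0.6, 0.1, 0.4]
opening: 0.0268
grasp_force: 10.4
```

Call:
send_rows(
  commands=[
    {"x": 0,"y": 0,"z": -0.01,"rx": 0,"ry": 0,"rz": 0,"fingers": -0.39},
    {"x": 0,"y": 0,"z": -0.03,"rx": 0,"ry": 0,"rz": 0,"fingers": -0.39},
    {"x": 0,"y": 0,"z": -0.06,"rx": 0,"ry": 0,"rz": 0,"fingers": -0.39},
    {"x": 0,"y": 0,"z": -0.09,"rx": 0,"ry": 0,"rz": 0,"fingers": -0.39},
    {"x": 0,"y": 0,"z": -0.12,"rx": 0,"ry": 0,"rz": 0,"fingers": -0.39},
    {"x": 0,"y": 0,"z": -0.14,"rx": 0,"ry": 0,"rz": 0,"fingers": -0.39},
    {"x": 0,"y": 0,"z": -0.15,"rx": 0,"ry": 0,"rz": 0,"fingers": -0.39},
    {"x": 0,"y": 0,"z": -0.15,"rx": 0,"ry": 0,"rz": 0,"fingers": -0.39},
  ],
)

```text
t: 6.45
tcp_pos: [0.5154, -0.0311, 0.1993]
tcp_rot: [0.0, 0.17, 0.985, 0.0]
wrist_force: [-0.6, -0.0, -3.4]
opening: 0.0269
grasp_force: 10.3
```

```bash
python3 - <<'E'
from h import *
from workcell import camera
go((.5155,-.031,.25),(.542,.395,.25))
c=camera("scene");cv2.imwrite("pics/m2.png",cv2.resize(c["pixels"][80:280,140:460],None,fx=2,fy=2)[...,::-1])
P=pts(c)[280-60:280+75,350:455].reshape(-1,3);P=P[abs(P[:,2]-.07)<.006]
H=P[:,:2][np.hypot(*(P[:,:2]-[.542,.396]).T)<.115]
print("disc",(H.min(0)+H.max(0))/2,H.max(0)-H.min(0))
E
```

```text
t 6.45 tcp [ 0.5154 -0.0311  0.1993] open 0.026909787656885512 grip 10.308482805266976 F [-0.58 -0.01 -3.45] z axis [ 0.  0. -1.]
(0.5155, -0.031, 0.25) -> [-0.      0.0003 -0.1014]
(0.542, 0.395, 0.25) -> [ 0.2355  0.8208 -0.1012]
disc [0.54379098 0.39785486] [0.20042176 0.19993724]
```

View pics/m2.png

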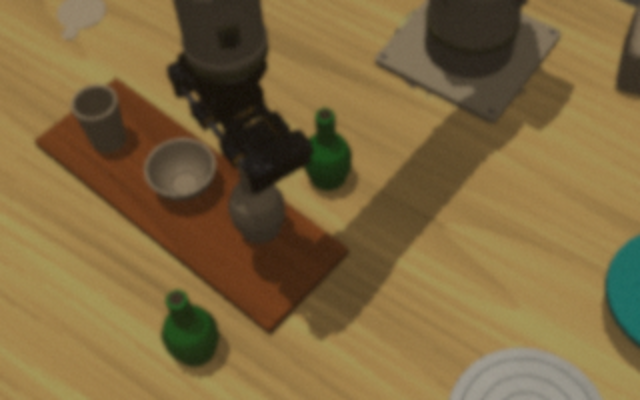

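The vase hangs upright from the gripper at (258,212) of the crop, clear of the board; bowl and tumbler are untouched. Carrying it over smoothly.

Call:
send_rows(
  commands=[
    {"x": 0,"y": 0,"z": -0.03,"rx": 0,"ry": 0,"rz": 0,"fingers": -0.39},
    {"x": 0.005,"y": 0.016,"z": -0.07,"rx": 0,"ry": 0,"rz": 0,"fingers": -0.39},
    {"x": 0.014,"y": 0.05,"z": -0.09,"rx": 0,"ry": 0,"rz": 0,"fingers": -0.39},
    {"x": 0.028,"y": 0.1,"z": -0.1,"rx": 0,"ry": 0,"rz": 0,"fingers": -0.39},
    {"x": 0.045,"y": 0.157,"z": -0.1,"rx": 0,"ry": 0,"rz": 0,"fingers": -0.39},
    {"x": 0.064,"y": 0.222,"z": -0.1,"rx": 0,"ry": 0,"rz": 0,"fingers": -0.39},
    {"x": 0.083,"y": 0.288,"z": -0.1,"rx": 0,"ry": 0,"rz": 0,"fingers": -0.39},
    {"x": 0.102,"y": 0.354,"z": -0.1,"rx": 0,"ry": 0,"rz": 0,"fingers": -0.39},
  ],
)

```text
t: 7.5
tcp_pos: [0.5263, 0.155, 0.2493]
tcp_rot: [-0.0, 0.17, 0.986, 0.0]
wrist_force: [-0.3, -0.8, -2.4]
opening: 0.027
grasp_force: 10.3
```

Call:
send_rows(
  commands=[
    {"x": 0.019,"y": 0.066,"z": 0,"rx": 0,"ry": 0,"rz": 0,"fingers": -0.39},
    {"x": 0.038,"y": 0.132,"z": 0,"rx": 0,"ry": 0,"rz": 0,"fingers": -0.39},
    {"x": 0.057,"y": 0.198,"z": 0,"rx": 0,"ry": 0,"rz": 0,"fingers": -0.39},
    {"x": 0.076,"y": 0.264,"z": 0,"rx": 0,"ry": 0,"rz": 0,"fingers": -0.39},
    {"x": 0.095,"y": 0.33,"z": 0,"rx": 0,"ry": 0,"rz": 0,"fingers": -0.39},
    {"x": 0.109,"y": 0.38,"z": 0,"rx": 0,"ry": 0,"rz": 0,"fingers": -0.39},
    {"x": 0.121,"y": 0.42,"z": 0,"rx": 0,"ry": 0,"rz": 0,"fingers": -0.39},
    {"x": 0.129,"y": 0.449,"z": 0,"rx": 0,"ry": 0,"rz": 0,"fingers": -0.39},
  ],
)

```text
t: 8.5
tcp_pos: [0.5402, 0.3879, 0.2488]
tcp_rot: [-0.0, 0.169, 0.986, -0.0]
wrist_force: [-0.1, 0.9, -2.4]
opening: 0.0268
grasp_force: 10.3
```

Call:
send_rows(
  commands=[
    {"x": 0.004,"y": 0.014,"z": 0,"rx": 0,"ry": 0,"rz": 0,"fingers": -0.39},
    {"x": 0.006,"y": 0.021,"z": 0,"rx": 0,"ry": 0,"rz": 0,"fingers": -0.39},
    {"x": 0.006,"y": 0.021,"z": 0,"rx": 0,"ry": 0,"rz": 0,"fingers": -0.39},
    {"x": 0.006,"y": 0.021,"z": 0,"rx": 0,"ry": 0,"rz": 0,"fingers": -0.39},
    {"x": 0.006,"y": 0.021,"z": 0,"rx": 0,"ry": 0,"rz": 0,"fingers": -0.39},
  ],
)

```text
t: 9.12
tcp_pos: [0.542, 0.3963, 0.2495]
tcp_rot: [0.0, 0.17, 0.985, 0.0]
wrist_force: [0.2, 0.1, -2.9]
opening: 0.027
grasp_force: 10.3
```

```bash
python3 - <<'E'
from h import *
from workcell import camera
go((.543,.397,.25),(.543,.397,.1763))
c=camera("scene");cv2.imwrite("pics/m3.png",cv2.resize(c["pixels"][180:380,260:580],None,fx=2,fy=2)[...,::-1])
w=pts(c); hsv=cv2.cvtColor(c["pixels"],cv2.COLOR_RGB2HSV)
m=(np.hypot(w[...,0]-.543,w[...,1]-.397)<.06)&(w[...,2]>.1)&(w[...,2]<.22)
P=w[m];print("z range",np.percentile(P[:,2],[1,5,50]))
for a in np.arange(.11,.21,.01):
    q=P[abs(P[:,2]-a)<.005]
    if len(q)>5: print(round(a,3),len(q),q.min(0)[:2].round(3),q.max(0)[:2].round(3))
E
```

```text
t 9.125 tcp [0.542  0.3963 0.2495] open 0.026965528684961874 grip 10.310441153123975 F [ 0.24  0.14 -2.92] z axis [ 0.  0. -1.]
(0.543, 0.397, 0.25) -> [-0.0013  0.0021 -0.001 ]
(0.543, 0.397, 0.1763) -> [-0.0013  0.002   0.1464]
z range [0.15223069 0.16881094 0.20414436]
0.15 7 [0.568 0.385] [0.571 0.405]
0.16 11 [0.565 0.377] [0.574 0.411]
0.17 10 [0.566 0.381] [0.576 0.418]
0.18 40 [0.553 0.365] [0.577 0.43 ]
0.19 49 [0.553 0.361] [0.578 0.429]
0.2 116 [0.532 0.359] [0.578 0.432]
```

View pics/m3.png

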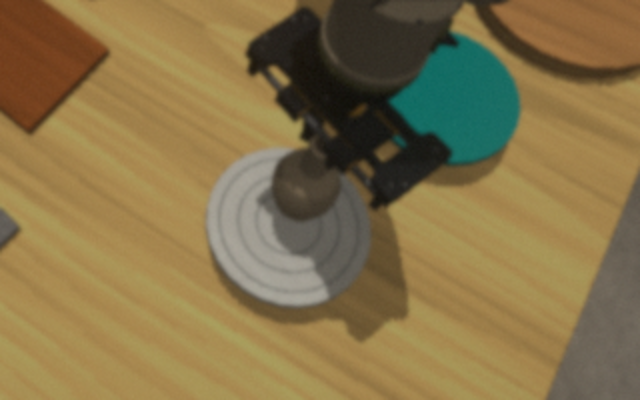

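The vase hangs centred over the turntable (crop (305,185)), upright, about 73 mm above it. Lowering to near contact, then creeping.

Call:
send_rows(
  commands=[
    {"x": 0,"y": 0.001,"z": 0.02,"rx": 0,"ry": 0,"rz": 0,"fingers": -0.39},
    {"x": 0,"y": 0.001,"z": 0.05,"rx": 0,"ry": 0,"rz": 0,"fingers": -0.39},
    {"x": 0,"y": 0.001,"z": 0.08,"rx": 0,"ry": 0,"rz": 0,"fingers": -0.39},
    {"x": 0,"y": 0.001,"z": 0.105,"rx": 0,"ry": 0,"rz": 0,"fingers": -0.39},
    {"x": 0,"y": 0.001,"z": 0.12,"rx": 0,"ry": 0,"rz": 0,"fingers": -0.39},
    {"x": 0,"y": 0.001,"z": 0.13,"rx": 0,"ry": 0,"rz": 0,"fingers": -0.39},
    {"x": 0,"y": 0.001,"z": 0.134,"rx": 0,"ry": 0,"rz": 0,"fingers": -0.39},
    {"x": 0,"y": 0.001,"z": 0.134,"rx": 0,"ry": 0,"rz": 0,"fingers": -0.39},
  ],
)

```text
t: 10.18
tcp_pos: [0.5421, 0.3973, 0.1825]
tcp_rot: [0.0, 0.17, 0.985, 0.0]
wrist_force: [-0.2, -0.4, -2.1]
opening: 0.0267
grasp_force: 10.3
```

Call:
send_rows(
  commands=[
    {"x": 0,"y": 0,"z": 0.002,"rx": 0,"ry": 0,"rz": 0,"fingers": -0.39},
    {"x": 0,"y": 0,"z": 0.004,"rx": 0,"ry": 0,"rz": 0,"fingers": -0.39},
    {"x": 0,"y": 0,"z": 0.006,"rx": 0,"ry": 0,"rz": 0,"fingers": -0.39},
    {"x": 0,"y": 0,"z": 0.008,"rx": 0,"ry": 0,"rz": 0,"fingers": -0.39},
    {"x": 0,"y": 0,"z": 0.008,"rx": 0,"ry": 0,"rz": 0,"fingers": -0.39},
  ],
)

```text
t: 10.8
tcp_pos: [0.542, 0.3972, 0.1782]
tcp_rot: [-0.0, 0.17, 0.985, -0.0]
wrist_force: [-0.9, -1.3, -2.6]
opening: 0.0269
grasp_force: 10.3
```

Call:
send_rows(
  commands=[
    {"x": 0,"y": 0,"z": 0.002,"rx": 0,"ry": 0,"rz": 0,"fingers": -0.39},
    {"x": 0,"y": 0,"z": 0.002,"rx": 0,"ry": 0,"rz": 0,"fingers": -0.39},
  ],
)

```text
t: 11.05
tcp_pos: [0.542, 0.3972, 0.1772]
tcp_rot: [-0.0, 0.17, 0.985, 0.0]
wrist_force: [-0.0, 0.4, -2.4]
opening: 0.0267
grasp_force: 10.3
```

Still hanging (about -2.5 N). Steps of 0.5 mm.

Call:
send_rows(
  commands=[
    {"x": 0,"y": 0,"z": 0.001,"rx": 0,"ry": 0,"rz": 0,"fingers": -0.39},
    {"x": 0,"y": 0,"z": 0.001,"rx": 0,"ry": 0,"rz": 0,"fingers": -0.39},
  ],
)

```text
t: 11.3
tcp_pos: [0.542, 0.3972, 0.1768]
tcp_rot: [-0.0, 0.17, 0.985, 0.0]
wrist_force: [-0.5, -0.5, -3.6]
opening: 0.0269
grasp_force: 10.3
```

Call:
send_rows(
  commands=[
    {"x": 0,"y": 0,"z": 0.001,"rx": 0,"ry": 0,"rz": 0,"fingers": -0.39},
    {"x": 0,"y": 0,"z": 0.001,"rx": 0,"ry": 0,"rz": 0,"fingers": -0.39},
  ],
)

```text
t: 11.55
tcp_pos: [0.5421, 0.3973, 0.1764]
tcp_rot: [0.0, 0.17, 0.985, 0.0]
wrist_force: [0.1, -0.1, -0.6]
opening: 0.0266
grasp_force: 10.3
```

Call:
send_rows(
  commands=[
    {"x": 0,"y": 0,"z": 0.001,"rx": 0,"ry": 0,"rz": 0,"fingers": -0.39},
    {"x": 0,"y": 0,"z": 0.001,"rx": 0,"ry": 0,"rz": 0,"fingers": -0.39},
  ],
)

```text
t: 11.8
tcp_pos: [0.5422, 0.3974, 0.1763]
tcp_rot: [0.0, 0.17, 0.985, 0.0]
wrist_force: [-0.2, -0.4, 2.3]
opening: 0.0263
grasp_force: 10.5
```

Contact (about 5 N of support) at the expected height. Opening slowly, then straight up.

Call:
send_rows(
  commands=[
    {"x": 0,"y": 0,"z": 0,"rx": 0,"ry": 0,"rz": 0,"fingers": -0.37},
    {"x": 0,"y": 0,"z": 0,"rx": 0,"ry": 0,"rz": 0,"fingers": -0.36},
    {"x": 0,"y": 0,"z": 0,"rx": 0,"ry": 0,"rz": 0,"fingers": -0.35},
    {"x": 0,"y": 0,"z": 0,"rx": 0,"ry": 0,"rz": 0,"fingers": -0.33},
    {"x": 0,"y": 0,"z": 0,"rx": 0,"ry": 0,"rz": 0,"fingers": -0.3},
    {"x": 0,"y": 0,"z": 0,"rx": 0,"ry": 0,"rz": 0,"fingers": -0.2},
    {"x": 0,"y": 0,"z": 0,"rx": 0,"ry": 0,"rz": 0,"fingers": 0.6},
    {"x": 0,"y": 0,"z": 0,"rx": 0,"ry": 0,"rz": 0,"fingers": 0.6},
  ],
)

```text
t: 12.8
tcp_pos: [0.542, 0.3971, 0.1758]
tcp_rot: [-0.0, 0.17, 0.985, 0.0]
wrist_force: [0.3, 0.4, 0.2]
opening: 0.0476
grasp_force: 0.0
```

Call:
send_rows(
  commands=[
    {"x": 0,"y": 0,"z": 0,"rx": 0,"ry": 0,"rz": 0,"fingers": 0.6},
    {"x": 0,"y": 0,"z": 0,"rx": 0,"ry": 0,"rz": 0,"fingers": 0.6},
    {"x": 0,"y": 0,"z": 0,"rx": 0,"ry": 0,"rz": 0,"fingers": 0.6},
    {"x": 0,"y": 0,"z": 0,"rx": 0,"ry": 0,"rz": 0,"fingers": 0.6},
  ],
)

```text
t: 13.3
tcp_pos: [0.5421, 0.3972, 0.1758]
tcp_rot: [-0.0, 0.17, 0.985, 0.0]
wrist_force: [-0.1, 0.6, -0.4]
opening: 0.0691
grasp_force: 0.0
```

Call:
send_rows(
  commands=[
    {"x": 0,"y": 0,"z": -0.04,"rx": 0,"ry": 0,"rz": 0,"fingers": 0.6},
    {"x": 0,"y": 0,"z": -0.1,"rx": 0,"ry": 0,"rz": 0,"fingers": 0.6},
    {"x": 0,"y": 0,"z": -0.16,"rx": 0,"ry": 0,"rz": 0,"fingers": 0.6},
    {"x": 0,"y": 0,"z": -0.22,"rx": 0,"ry": 0,"rz": 0,"fingers": 0.6},
    {"x": 0,"y": 0,"z": -0.26,"rx": 0,"ry": 0,"rz": 0,"fingers": 0.6},
    {"x": 0,"y": 0,"z": -0.26,"rx": 0,"ry": 0,"rz": 0,"fingers": 0.6},
    {"x": 0,"y": 0,"z": -0.26,"rx": 0,"ry": 0,"rz": 0,"fingers": 0.6},
  ],
)

```text
t: 14.18
tcp_pos: [0.5418, 0.3971, 0.3046]
tcp_rot: [-0.0, 0.17, 0.985, -0.0]
wrist_force: [-0.2, -0.5, -0.2]
opening: 0.0695
grasp_force: 0.0
```

```bash
python3 - <<'E'
from h import *
from workcell import camera
go()
c=camera("scene");cv2.imwrite("pics/m4.png",c["pixels"][...,::-1])
w=pts(c)
P=w[(np.hypot(w[...,0]-.543,w[...,1]-.397)<.07)&(w[...,2]>.08)&(w[...,2]<.225)]
for a in (.12,.125,.13,.19,.2,.21,.218):
    q=P[abs(P[:,2]-a)<.006]; print(a,len(q),q.min(0)[:2].round(3),q.max(0)[:2].round(3))
print(P[:,2].max())
E
```

```text
t 14.175 tcp [0.5418 0.3971 0.3046] open 0.06949306827305454 grip 0.0 F [-0.24 -0.48 -0.16] z axis [-0.001 -0.001 -1.   ]
0.12 64 [0.53  0.363] [0.578 0.433]
0.125 110 [0.519 0.361] [0.578 0.433]
0.13 140 [0.519 0.361] [0.577 0.433]
0.19 30 [0.544 0.385] [0.557 0.411]
0.2 32 [0.546 0.385] [0.556 0.41 ]
0.21 37 [0.535 0.384] [0.556 0.411]
0.218 138 [0.528 0.384] [0.556 0.411]
0.22181075150515375
```

View pics/m4.png

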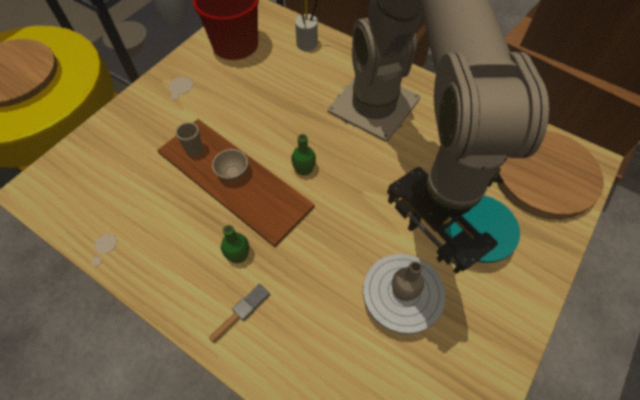

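The vase stands upright in the middle of the turntable (408,284), its neck centred at about (0.542, 0.398). The gripper is clear, and the bowl and tumbler are unmoved.

```bash
python3 -c "
from workcell import hand_in
print(hand_in())"
```

```text
the job is handed in; nothing more can be done
None
```

The vase is standing upright within a few millimetres of the turntable's centre, gripped at about 10 N and set down at about 5 N; the tumbler and bowl were left where they stood, and the job was handed in at about 14 s.

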